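# Throw the insect lamp's shade lever into the green-marked notch

## Robot

A 6-joint arm with a two-finger parallel gripper is mounted at the origin on the work surface. World frame = base frame: x ahead of the robot, y to its left, z up, the work surface at z = 0. Lengths are in m, angles in rad, forces in N, time in s.
With the tool pointing down it reaches from about 0.275 to 0.85 m from the base axis. Payload 19 kg.
Tool frame: the origin (TCP) lies midway between the tips of the shut fingers; the grasp point (between the pads) lies 19 mm behind it; z points along the fingers, y is the line along which they close (so a half turn about z gives the same grasp; the last joint's range is limited). The gripper opens to 85 mm and grips with 20 to 120 N. Pads are 22 mm wide; open, the fingers measure 114 mm over their backs; the gripper's body (76 mm by 85 mm) begins 54 mm behind the grasp point. The pads swing forward as they close: fully open they stand 13 mm farther back than shut.
Start: joints at [-1.413, 0.15, 1.437, -0, 1.554, -0.134], TCP at [0.165, -0.551, 0.231] pointing down, gripper open.
Joint ranges: [-2.8, 2.8], [-0.68, 2.1], [0.12, 2.68], [-1.39, 4.53], [0.16, 2.79], [-2.81, 2.81]. Speed limits (rad/s): [1.89, 1.89, 2.22, 3.01, 3.01, 3.01].

## Interface

Orientations are given as a rotation vector (axis times angle).
In Python, from bench import arm, get_image, camera_params, ticket, nets gives the robot as it stands. The module is installed in compiled form; this text tells all that it offers.
- The arm moves only by the shell command python3 -m inch 'ROWS' [OPENING]. ROWS is JSON, a list that holds one entry, the list of rows, each a list of 4 numbers: the shift along the world's x, y, z as a fraction of full scale, then the turn about the world's z as a fraction of full scale. A call has 1 to 5 rows; each row shifts and turns the commanded pose from where the row before left it; what a row does not reach is not made up. Full scale, the value 1, is 20 mm for a shift and 0.1 rad for a turn. A row lasts 1/12 s, in which the tool goes at most 41.7 mm and 7.16 degrees, less where a joint would pass 70% of its speed; a pose out of reach is approached as far as the arm can. A call with a number of a shift or a turn outside -1 to 1 is refused whole. A call with a gripper value outside its range is refused whole. OPENING is the opening, from -1 (shut) to 1 (fully open), set as the call begins (- or left out, the last holds). The fingers move at their own pace and stop on an object; the grip force is fixed at half the most. Time passes only in rows, so rows that do not move let the fingers close. It gives the time, the measured TCP pose, the force, the opening and the grip force at its end, in the units of the state.
- arm.observe(): the state, without advancing time (a new reading comes with each control period).
- get_image(name): name is "scene" or "top" or "wrist"; returns (picture, depth): 384x512x3 uint8, red, green, blue; 384x512 float32, m along the optical axis (not along the pixel's ray), 0 where there is no reading.
- camera_params(name): a dict with "mtx" (3x3 intrinsics, pixels), "k1" (the pictures are not rectified: a ray, as slopes to the right and down, at radius r is drawn at 1 + k1 r^2 times it, then the intrinsics apply), "origin" and "rotation" of the camera in the world; the wrist camera has in their place "hand_eye" (4x4, takes a point from camera to tool coordinates, whose origin is the TCP and whose axes are the flange's). Camera axes: x right, y down, z forward; pixel columns grow to the right and rows downward; lengths in m; the calibration is good to about 2 mm. A picture is of the moment at which its call begins: read the wrist's pose just before it. camera_params takes no time and is no camera call.
- ticket.sign_off(): hands the job in; it is judged then, once.
Trained networks look in the newest picture that a camera, given by its name, has taken for a name from the list of things; names that differ only in an ending like _2 or _b are one class to them, and where a whole thing is asked for, a point or a joint stands for the part that bears it (a point fixed in the world has none). Each returns a list of dicts, best first, with "confidence" (0 to 1); they miss things now and then, are a little off and sometimes report something else, mostly with a low value. They report only what shows in the picture. A call takes as long as a camera call.
- nets.search_frame(target, camera): "box" ([left, top, right, bottom] in pixels, round what is visible of it).
- nets.trace(target, camera): "pixels" (384x512 bool, what is visible of it) and "box" ([left, top, right, bottom] in pixels, round what is visible of it).
The state is a dict: "time": time; "joint_pos": joint angles; "qd": joint speeds; "joint_efforts": joint torques, N m; "position": TCP position; "eef_rot": TCP orientation; "force": force on the tool from outside, world axes, zero at the start; "ft_torque": the same for the moment, N m; "width": opening from 0.0 (shut) to 1.0 (fully open); "gripper_force": force on a finger pad.
Only numpy, scipy, OpenCV 4.12 (cv2) and the standard library are available. Lean on these libraries where they do the work, as an engineer would, in place of code of your own. Each camera call takes 0.05 s, during which the arm holds its last target. There are 200 camera calls.

## Task

Turn the insect lamp's glare shade to its green setting: take the orange knob, lift the lever out of its parking bay, swing it round to the green marker and let it drop fully down into the notch there, then let go. The notch is hidden inside the base and only roughly in line with the marker, so feel for it; leave the ashtray and the reading stand where they are.

Things in the scene. Friction and masses are not known exactly. Their poses are not given: they have to be found in the camera images.
- lamp: Grey plastic insect lamp fixed to the bench. Round drum base 200 mm across and 90 mm high (foot flange 224 mm across, 8 mm thick), with a dark slit around it through which the lever sticks out; on the drum a lantern and half-round shade at most 108 mm across, up to 262 mm high. Origin: on the lamp's vertical axis at bench height; z up. The lever works on the side of its -x axis.
- knob (a point): Middle of the grip of the upright orange knob: a round post 30 mm across and 75 mm tall at the lever's outer end, 185 mm from the lamp's axis. With the lever fully down the knob spans heights 45 to 120 mm and this point is 95 mm above the bench. The lever is a flat bar 20 mm wide, 14 mm thick, its top 57 mm above the bench when down.
- index (a point): Point on the lever 85 mm from the lamp's axis, 50 mm above the bench when the lever is down; it passes beneath the markers and shows which one the lever is at.
- turn (a joint): Lever (and shade) swing about the lamp's vertical axis, rad: about 0 (-0.08 to 0.08) in the wide parking bay, growing counter-clockwise seen from above, limits -0.12 to 1.45. The three notches lie roughly at 0.55, 0.93 and 1.31.
- lift (a joint): Lever lift, rad, about a level axis through the lamp's axis 50 mm above the bench: 0 fully down in a notch or the parking bay, about 0.094 (knob 17 mm up) resting on the land between notches, limit 0.19 (knob 35 mm up). A spring and its weight press the knob down with about 5 N. The lever must be lifted over the land to swing. Notches have 3 mm of play at the knob either way.
- mark_green: Round green marker button, 24 mm across, 8 mm thick, on top of the drum 86 mm from the lamp's axis; origin under its centre, 90 mm above the bench. The notch wanted lies hidden in the drum within 0.07 rad (13 mm at the knob) either way of the line from the lamp's axis through this marker.
- mark_white1: White marker button, same size, at a notch that is not wanted.
- mark_white2: White marker button, same size, at a notch that is not wanted.
- ashtray: Glass ashtray, round bowl 116 mm across, 36 mm high; origin under its centre. Leave alone.
- reading_stand: Folded aluminium reading stand lying flat, 170 by 240 mm, 36 mm high; origin under its centre. Leave alone.

How it is judged:
By the outcome, as a careful person would: the job done as asked, in the order asked, and still so for the second after the job is handed in, with the robot touching nothing.
It also fails if it takes over 42 s, if anything falls off the work surface, if the arm or the gripper's body presses on something with over 40 N, if the wrist force passes 120 N, or if a joint passes its speed limit or range.

## Working session

There is one attempt and no reset: what is moved stays moved. The work goes in short steps, Python scripts to look and compute and a shell command to move; the robot and the scene stay as the last step left them, time stands still between calls to the robot, and variables do not carry over. Pictures are saved under pics/ and viewed, at most 10 in all, crops included, and the job is handed in when it is done.

```bash
mkdir -p pics; cat > h.py <<'E'
import numpy as np, cv2
from bench import arm,get_image,camera_params,nets
from scipy.spatial.transform import Rotation as R
def cam(n,st=None):
    p=camera_params(n)
    if n=="wrist":
        T=np.eye(4);T[:3,:3]=R.from_rotvec(st["eef_rot"]).as_matrix();T[:3,3]=st["position"]
        M=T@np.array(p["hand_eye"]);return p,M[:3,:3],M[:3,3]
    return p,np.array(p["rotation"]),np.array(p["origin"])
def world(n,uv,d,st=None):
    p,Rm,o=cam(n,st);uv=np.asarray(uv,float).reshape(-1,1,2)
    x=cv2.undistortPoints(uv,np.array(p["mtx"]),np.array([p["k1"],0,0,0.]))[:,0]
    return (np.c_[x,np.ones(len(x))]*np.asarray(d).reshape(-1,1))@Rm.T+o
def cloud(n,mask,dep,st=None):
    v,u=np.nonzero(mask&(dep>0));return world(n,np.c_[u,v],dep[v,u],st)
E
python3 - <<'E'
from h import *
s=arm.observe();print(s["time"],s["position"],s["eef_rot"],s["width"],s["force"])
for n in("scene","top"):
    im,d=get_image(n);cv2.imwrite(f"pics/{n}0.png",im[:,:,::-1])
    for t in("lamp","knob","mark_green","mark_white1","ashtray","reading_stand"):
        for r in nets.trace(t,n)[:2]:
            c=cloud(n,r["pixels"],d)
            print(n,t,round(r["confidence"],2),np.round(r["box"]),len(c), np.round(np.median(c,0),3) if len(c) else"", np.round(c.min(0),3) if len(c) else"",np.round(c.max(0),3) if len(c) else"")
E
```

```text
0.0 [ 0.16536327 -0.55046191  0.23069393] [-3.10703501e+00 -4.56559717e-01 -3.44970089e-05] 0.9962646477548984 [ 0.66216227 -0.19805133  0.52367569]Traceback (most recent call last):
  File "<stdin>", line 7, in <module>
  File "h.py", line 15, in cloud
    v,u=np.nonzero(mask&(dep>0));return world(n,np.c_[u,v],dep[v,u],st)
                                        ~~~~~^^^^^^^^^^^^^^^^^^^^^^^^^^
  File "h.py", line 13, in world
    return (np.c_[x,np.ones(len(x))]*np.asarray(d).reshape(-1,1))@Rm.T+o
           ~~~~~~~~~~~~~~~~~~~~~~~~~~~~~~~~~~~~~~~~~~~~~~~~~~~~~~~~~~~^~
ValueError: operands could not be broadcast together with shapes (8612,) (3,)
```

View pics/scene0.png

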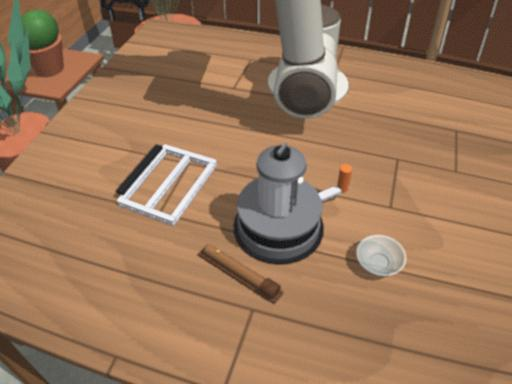

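The scene shows the lamp at about (280,215), the knob at (345,178), the ashtray at (381,255) and the stand at (168,183). The camera rotation seems to be a rotation vector, so I'll fix that in the helper.

```bash
python3 - <<'E'
s=open('h.py').read()
s=s.replace('return p,np.array(p["rotation"]),','r=np.array(p["rotation"]);return p,(R.from_rotvec(r).as_matrix() if r.size==3 else r),')
open('h.py','w').write(s)
E
python3 - <<'E'
from h import *
print(camera_params("top"))
for n in("scene","top"):
    im,d=get_image(n);cv2.imwrite(f"pics/{n}0.png",im[:,:,::-1])
    for t in("lamp","knob","mark_green","mark_white1","ashtray","reading_stand"):
        for r in nets.trace(t,n)[:3]:
            c=cloud(n,r["pixels"],d)
            print(n,t,round(r["confidence"],2),np.round(r["box"]),len(c), np.round(np.median(c,0),3) if len(c) else"", np.round(c.min(0),3) if len(c) else"",np.round(c.max(0),3) if len(c) else"")
E
```

```text
{'mtx': array([[357.56031356,   0.        , 252.64309413],
       [  0.        , 357.56031356, 195.33089241],
       [  0.        ,   0.        ,   1.        ]]), 'k1': -0.021463738613288704, 'origin': array([0.56100425, 0.01284976, 0.89449147]), 'rotation': array([-2.18745861,  2.20998533, -0.07055759])}
scene lamp 0.59 [233. 145. 349. 265.] 8480 [0.674 0.089 0.091] [ 0.329 -0.054 -0.006] [0.746 0.219 0.264]
scene knob 0.92 [318. 164. 354. 201.] 507 [0.515 0.196 0.067] [ 0.431  0.146 -0.006] [0.585 0.219 0.122]
scene ashtray 0.96 [354. 238. 406. 277.] 1591 [0.657 0.327 0.021] [ 0.581  0.268 -0.001] [0.727 0.381 0.04 ]
scene reading_stand 0.79 [115. 143. 219. 223.] 2791 [ 0.59  -0.254  0.022] [ 0.457 -0.36  -0.004] [ 0.709 -0.151  0.04 ]
top lamp 0.75 [156. 142. 272. 253.] 6655 [0.617 0.067 0.089] [ 0.486 -0.038 -0.005] [0.748 0.215 0.262]
top knob 0.85 [158. 214. 198. 251.] 487 [0.515 0.186 0.057] [ 0.486  0.138 -0.006] [0.562 0.233 0.123]
top mark_green 0.71 [156. 213. 196. 250.] 478 [0.514 0.187 0.057] [ 0.486  0.14  -0.004] [0.562 0.246 0.123]
top mark_white1 0.47 [221. 215. 235. 230.] 118 [0.545 0.061 0.095] [0.531 0.047 0.007] [0.559 0.074 0.099]
top ashtray 0.96 [100. 147. 143. 198.] 1655 [0.67  0.33  0.019] [ 0.612  0.268 -0.001] [0.724 0.379 0.038]
top reading_stand 0.77 [314. 156. 402. 260.] 3461 [ 0.576 -0.267  0.021] [ 0.452 -0.359 -0.005] [ 0.708 -0.151  0.038]
```

View pics/top0.png

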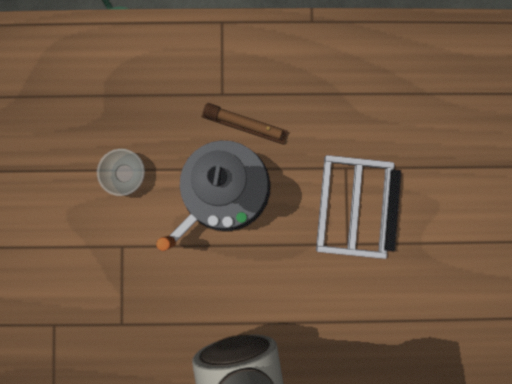

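The top view shows the knob at (164,244), the white markers at (213,220) and (227,222), and green at (241,217), which is the farthest notch. The "mark_green" detection was really the knob. Next I'll measure these precisely by colour.

```bash
cat >> h.py <<'E'
from scipy.optimize import least_squares
def fitc(p,r=None):
    f=lambda x:np.hypot(*(p[:,:2]-x[:2]).T)-(r or x[2])
    return least_squares(f,[*p[:,:2].mean(0),.1][:2 if r else 3],loss="soft_l1",f_scale=.002).x
E
python3 - <<'E'
from h import *
n="top";im,d=get_image(n);hsv=cv2.cvtColor(im,cv2.COLOR_RGB2HSV)
full=np.ones(d.shape,bool);v,u=np.nonzero(d>0);P=world(n,np.c_[u,v],d[v,u]);Z=np.zeros(d.shape+(3,));Z[v,u]=P
near=np.hypot(Z[...,0]-.63,Z[...,1]-.07)<.14
dr=near&(abs(Z[...,2]-.09)<.008)
mm=dr.astype(np.uint8);mm=cv2.morphologyEx(mm,cv2.MORPH_CLOSE,np.ones((9,9)))
cs=max(cv2.findContours(dr.astype(np.uint8),0,cv2.CHAIN_APPROX_NONE)[0],key=cv2.contourArea)[:,0]
q=world(n,cs,np.full(len(cs),camera_params(n)["origin"][2]-.09)) # approx
q=Z[cs[:,1],cs[:,0]];print("drum",fitc(q),fitc(q,.1))
c=fitc(q)[:2]
ta=near&(Z[...,2]>.2)
print("top z>.2",fitc(Z[ta]),Z[ta].mean(0))
def rep(nm,m):
    k,l,st,ce=cv2.connectedComponentsWithStats(m.astype(np.uint8))
    for i in range(1,k):
        if st[i,4]>25:
            p=np.median(Z[l==i],0);a=Z[l==i].mean(0);print(nm,st[i,4],ce[i].round(1),p.round(4),a.round(4),"ang",np.arctan2(*(a[:2]-c)[::-1]).round(3),"r",np.hypot(*(a[:2]-c)).round(4))
H,S,V=hsv[...,0],hsv[...,1],hsv[...,2]
rep("green",near&(H>45)&(H<85)&(S>90)&(Z[...,2]>.08))
rep("white",near&(S<40)&(V>170)&(Z[...,2]>.08))
ok=(np.hypot(Z[...,0]-.515,Z[...,1]-.19)<.09)
rep("knob",ok&(H<14)&(S>180)&(Z[...,2]>.112))
rep("lever",ok&(S<50)&(V>150)&(Z[...,2]>.045)&(Z[...,2]<.065))
E
```

```text
drum [0.63209069 0.0713922  0.09829478] [0.63216194 0.07143787]
top z>.2 [0.63119279 0.07055734 0.03664864] [0.62982378 0.06951839 0.23384437]
green 87 [241.1 216.9] [0.5562 0.0311 0.0959] [0.5563 0.0309 0.0957] ang -2.65 r 0.0859
white 62 [212.4 220. ] [0.5502 0.0956 0.0962] [0.5501 0.0949 0.0964] ang 2.863 r 0.0853
white 63 [226.9 221.2] [0.5476 0.0624 0.0958] [0.5472 0.0626 0.0958] ang -3.038 r 0.0853
lever 204 [183.6 226.1] [0.5363 0.1658 0.0549] [0.5361 0.1666 0.0549] ang 2.36 r 0.1351
```

```bash

python3 -m inch '[[[0.44,1,0,0.54],[0.44,1,0,0.54],[0.44,1,0,0.54],[0.44,1,0,0.54],[0.44,1,0,0.54]]]' 1
python3 -m inch '[[[0.44,1,0,0.54],[0.44,1,0,0.54],[0.44,1,0,0.54],[0.44,1,0,0.54],[0.44,1,0,0.54]]]'
```

```text
time: 1.27
position: [0.2096, -0.4497, 0.2312]
eef_rot: [-3.017, -0.875, 0.0]
force: [0.1, -0.4, 0.2]
width: 1.005
gripper_force: 0.0
time: 1.68
position: [0.2536, -0.3497, 0.2313]
eef_rot: [2.872, 1.273, 0.0]
force: [0.5, -0.4, 0.3]
width: 0.999
gripper_force: 0.0
```

```bash

python3 -m inch '[[[0.44,1,0,0.54],[0.44,1,0,0.54],[0.44,1,0,0.54],[0.44,1,0,0.54],[0.44,1,0,0.54]]]' >/dev/null
python3 -m inch '[[[0.44,1,0,0.54],[0.44,1,0,0.54],[0.44,1,0,0.54],[0.44,1,0,0.54],[0.44,1,0,0.54]]]' >/dev/null
python3 -m inch '[[[0.44,1,0,0.54],[0.44,1,0,0.54],[0.44,1,0,0.54],[0.44,1,0,0.54],[0.44,1,0,0.54]]]' >/dev/null
python3 -m inch '[[[0.44,1,0,0.54],[0.44,1,0,0.54],[0.44,1,0,0.54],[0.44,1,0,0.54],[0.44,1,0,0.54]]]' 
python3 -m inch '[[[0.44,1,0,0.54],[0.44,1,0,0.54],[0.44,1,0,0.54],[0,0,0,0.54],[0,0,0,0.54]]]'
cat > look.py <<'E'
from h import *
import sys
s=arm.observe();im,d=get_image("wrist");cv2.imwrite(f"pics/{sys.argv[1]}.png",im[:,:,::-1])
y=R.from_rotvec(s["eef_rot"]).as_matrix()
print(s["time"],s["position"],"yaw",np.arctan2(y[1,1],y[0,1]).round(3),"q6",s["joint_pos"][5].round(2))
hsv=cv2.cvtColor(im,cv2.COLOR_RGB2HSV);m=((hsv[...,0]<14)|(hsv[...,0]>174))&(hsv[...,1]>190)&(hsv[...,2]>80)
p=cloud("wrist",m,d,s);top=p[p[:,2]>.115]
print(len(p),p.max(0).round(4),p.min(0).round(4))
if len(top):print("top",len(top),top.mean(0).round(4),(top.max(0)+top.min(0))[:2]/2)
side=p[(p[:,2]>.06)&(p[:,2]<.112)]
if len(side)>20:print("side fit",fitc(side,.015))
E
python3 look.py w0
```

```text
time: 3.35
position: [0.4297, 0.0505, 0.2314]
eef_rot: [1.809, 2.568, 0.0]
force: [0.3, -0.7, -0.2]
width: 1.001
gripper_force: 0.0
time: 3.77
position: [0.456, 0.1104, 0.2311]
eef_rot: [-1.444, -2.79, 0.0]
force: [-0.4, -0.7, -0.4]
width: 0.996
gripper_force: 0.0
3.7667 [0.45596281 0.11035499 0.23106133] yaw 0.615 q6 -0.54
472 [0.5101 0.215  0.1205] [0.4854 0.1866 0.0505]
top 93 [0.4918 0.1973 0.1179] [0.49772694 0.20096304]
side fit [0.50110587 0.20115221]
```

View pics/w0.png

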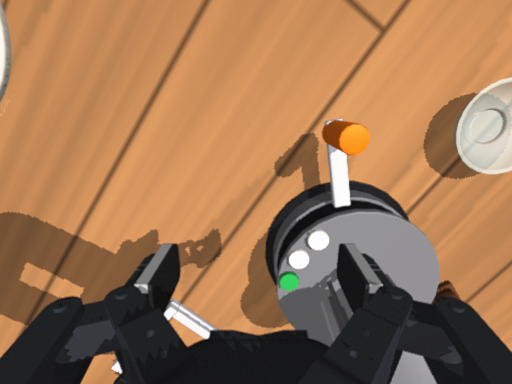

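The wrist view shows the knob at (350,138) and green at (289,282), consistent with the top view. Knob is at (0.501, 0.2015), so I'll go over it, descend and grip.

```bash

python3 -m inch '[[[0.45,0.91,0,0.34],[0.45,0.91,0,0.34],[0.45,0.91,0,0.34],[0.45,0.91,0,0.34],[0.45,0.91,0,0.34]]]'
python3 -m inch '[[[0,0,-0.9,0],[0,0,-0.9,0],[0,0,-0.9,0],[0,0,-0.9,0],[0,0,-0.9,0]]]'
python3 -m inch '[[[0,0,-0.9,0],[0,0,-0.9,0],[0,0,-0.9,0],[0,0,-0.65,0],[0,0,0,0]]]'
python3 -m inch '[[[0,0,0,0],[0,0,0,0],[0,0,0,0],[0,0,0,0],[0,0,0,0]]]' -1
python3 -m inch '[[[0,0,0,0],[0,0,0,0],[0,0,0,0],[0,0,0,0],[0,0,0,0]]]'
```

```text
time: 4.23
position: [0.5012, 0.2011, 0.2314]
eef_rot: [1.209, 2.9, 0.0]
force: [0.3, -1.0, 0.3]
width: 1.0
gripper_force: 0.0
time: 4.65
position: [0.5007, 0.2002, 0.1405]
eef_rot: [1.211, 2.899, -0.0]
force: [0.5, -0.5, -0.6]
width: 0.999
gripper_force: 0.0
time: 5.07
position: [0.4996, 0.1998, 0.0718]
eef_rot: [-1.21, -2.896, 0.004]
force: [-0.8, -0.0, -0.9]
width: 1.0
gripper_force: 0.0
time: 5.48
position: [0.501, 0.2004, 0.0749]
eef_rot: [1.209, 2.899, 0.001]
force: [-1.4, 1.0, 3.6]
width: 0.337
gripper_force: 58.7
time: 5.9
position: [0.5011, 0.2005, 0.0748]
eef_rot: [1.208, 2.899, 0.001]
force: [-1.0, -0.1, 6.5]
width: 0.34
gripper_force: 58.8
```

Gripped the knob. Lift 24 mm.

```bash

python3 -m inch '[[[0,0,0.4,0],[0,0,0.4,0],[0,0,0.4,0],[0,0,0,0],[0,0,0,0]]]'
python3 - <<'E'
from h import *
c=np.array([.6321,.0714]);p=np.array(arm.observe()["position"][:2]);a0=np.arctan2(*(p-c)[::-1]);r=np.hypot(*(p-c));print(a0,r)
r=.184
prev=p
for k in range(1,15):
    a=a0+.09*k;q=c+r*np.array([np.cos(a),np.sin(a)]);print(k,round(a,3),((q-prev)/.02).round(2));prev=q
E
```

```text
time: 6.32
position: [0.5017, 0.1982, 0.0979]
eef_rot: [1.21, 2.897, -0.004]
force: [13.1, -17.1, -13.2]
width: 0.337
gripper_force: 62.4
2.370063264360947 0.18187636873943439
1 2.46 [-0.63 -0.54]
2 2.55 [-0.49 -0.67]
3 2.64 [-0.43 -0.71]
4 2.73 [-0.36 -0.74]
5 2.82 [-0.3  -0.77]
6 2.91 [-0.23 -0.8 ]
7 3.0 [-0.15 -0.81]
8 3.09 [-0.08 -0.82]
9 3.18 [-0.01 -0.83]
10 3.27 [ 0.07 -0.82]
11 3.36 [ 0.14 -0.82]
12 3.45 [ 0.22 -0.8 ]
13 3.54 [ 0.29 -0.78]
14 3.63 [ 0.36 -0.75]
```

```bash

python3 -m inch '[[[0.15,-0.15,0,0],[0,0,0,0],[0,0,0,0]]]'
python3 - <<'E'
from h import *
c=np.array([.6321,.0714]);p=np.array(arm.observe()["position"][:2]);a0=np.arctan2(*(p-c)[::-1]);r=np.hypot(*(p-c));print(a0,r)
prev=p
for k in range(1,18):
    a=a0+.07*k;q=c+r*np.array([np.cos(a),np.sin(a)]);print(k,round(a,3),((q-prev)/.02).round(2));prev=q
E
```

```text
time: 6.57
position: [0.502, 0.1979, 0.0978]
eef_rot: [-1.207, -2.896, 0.001]
force: [-14.4, 7.0, 2.2]
width: 0.338
gripper_force: 64.2
2.3702473585592845 0.18146654520650723
1 2.44 [-0.43 -0.47]
2 2.51 [-0.39 -0.5 ]
3 2.58 [-0.36 -0.53]
4 2.65 [-0.32 -0.55]
5 2.72 [-0.28 -0.57]
6 2.79 [-0.24 -0.59]
7 2.86 [-0.2 -0.6]
8 2.93 [-0.15 -0.62]
9 3.0 [-0.11 -0.63]
10 3.07 [-0.07 -0.63]
11 3.14 [-0.02 -0.63]
12 3.21 [ 0.02 -0.63]
13 3.28 [ 0.07 -0.63]
14 3.35 [ 0.11 -0.63]
15 3.42 [ 0.15 -0.62]
16 3.49 [ 0.2 -0.6]
17 3.56 [ 0.24 -0.59]
```

```bash

python3 -m inch '[[[-0.43,-0.47,0,0.7],[-0.39,-0.5,0,0.7],[-0.36,-0.53,0,0.7],[-0.32,-0.55,0,0.7],[0,0,0,0]]]'
python3 -m inch '[[[-0.28,-0.57,0,0.7],[-0.24,-0.59,0,0.7],[-0.2,-0.6,0,0.7],[0,0,0,0]]]'
```

```text
time: 6.98
position: [0.4713, 0.1552, 0.0978]
eef_rot: [-0.785, -3.038, 0.002]
force: [-15.6, 3.8, 1.5]
width: 0.339
gripper_force: 64.0
time: 7.32
position: [0.4573, 0.1197, 0.0978]
eef_rot: [-0.462, -3.104, 0.002]
force: [-15.3, 0.9, 2.0]
width: 0.336
gripper_force: 63.9
```

```bash

python3 -m inch '[[[-0.18,-0.62,0,0.7],[-0.14,-0.63,0,0.7],[-0.07,-0.63,0,0.7],[-0.02,-0.63,0,0.7],[0,0,0,0]]]'
python3 -m inch '[[[0.02,-0.63,0,0.7],[0.07,-0.63,0,0.7],[0.11,-0.63,0,0.7],[0,0,0,0]]]'
python3 - <<'E'
from h import *
c=np.array([.6321,.0714]);s=arm.observe();p=np.array(s["position"][:2]);a0=np.arctan2(*(p-c)[::-1])%6.283;r=np.hypot(*(p-c));print(a0,r,s["joint_pos"][5])
E
```

```text
time: 7.73
position: [0.4507, 0.0691, 0.098]
eef_rot: [-0.026, -3.14, 0.002]
force: [-3.7, -2.3, -4.2]
width: 0.339
gripper_force: 63.4
time: 8.07
position: [0.4551, 0.0313, 0.0981]
eef_rot: [0.303, -3.126, 0.002]
force: [-1.6, -2.0, -5.1]
width: 0.335
gripper_force: 63.4
3.364011160330044 0.18143304657331527 -1.863379467133576
```

```bash

python3 -m inch '[[[0.18,-0.67,0,0.76],[0.24,-0.68,0,0.8],[0,0,0,0]]]'
python3 -m inch '[[[0,0,-0.15,0],[0,0,-0.15,0],[0,0,0,0]]]'
python3 -m inch '[[[0,0,-0.12,0],[0,0,0,0]]]'
python3 - <<'E'
from h import *
c=np.array([.6321,.0714]);s=arm.observe();p=np.array(s["position"][:2]);a0=np.arctan2(*(p-c)[::-1])%6.283;r=np.hypot(*(p-c));print(a0,r,s["joint_pos"][5])
E
```

```text
time: 8.32
position: [0.4636, 0.0042, 0.0981]
eef_rot: [0.547, -3.092, 0.002]
force: [-3.7, -4.0, -2.5]
width: 0.335
gripper_force: 63.6
time: 8.57
position: [0.4627, 0.0052, 0.0925]
eef_rot: [0.539, -3.093, 0.003]
force: [-13.5, -9.8, 12.9]
width: 0.338
gripper_force: 65.3
time: 8.73
position: [0.4625, 0.0049, 0.0914]
eef_rot: [0.539, -3.092, 0.004]
force: [-28.7, -13.9, 35.0]
width: 0.335
gripper_force: 67.8
3.5153936556757426 0.18214743868680344 -2.0691061257406274
```

```bash

python3 -m inch '[[[-0.05,-0.02,0.09,0],[0,0,0,0]]]'
python3 -m inch '[[[0.05,-0.13,0,0.15],[0,0,0,0]]]'
python3 -m inch '[[[0.05,-0.13,0,0.15],[0,0,0,0]]]'
python3 -m inch '[[[0.055,-0.125,0,0.15],[0,0,0,0]]]'
```

```text
time: 8.9
position: [0.4627, 0.0051, 0.0926]
eef_rot: [-0.539, 3.094, -0.003]
force: [-5.3, -7.8, 10.7]
width: 0.334
gripper_force: 64.2
time: 9.07
position: [0.4637, 0.0025, 0.0923]
eef_rot: [-0.564, 3.09, -0.002]
force: [-5.8, -5.9, 9.0]
width: 0.335
gripper_force: 64.6
time: 9.23
position: [0.4647, -0.0002, 0.0922]
eef_rot: [-0.587, 3.086, -0.002]
force: [-3.5, -8.0, 5.6]
width: 0.338
gripper_force: 64.3
time: 9.4
position: [0.4657, -0.0026, 0.0919]
eef_rot: [0.61, -3.081, 0.002]
force: [-3.5, -6.6, 1.4]
width: 0.335
gripper_force: 64.0
```

```bash

python3 -m inch '[[[0.055,-0.125,-0.05,0.15],[0,0,0,0]]]'
python3 -m inch '[[[0.055,-0.125,0,0.15],[0,0,0,0]]]'
```

```text
time: 9.57
position: [0.4663, -0.0052, 0.0904]
eef_rot: [0.633, -3.076, 0.002]
force: [-5.5, -7.0, -1.5]
width: 0.333
gripper_force: 63.6
time: 9.73
position: [0.4675, -0.0078, 0.0905]
eef_rot: [0.656, -3.071, 0.002]
force: [-5.1, -7.6, -1.3]
width: 0.339
gripper_force: 63.6
```

```bash

python3 -m inch '[[[0,0,-0.1,0],[0,0,0,0]]]'
```

```text
time: 9.9
position: [0.4669, -0.0072, 0.0882]
eef_rot: [0.656, -3.07, -0.0]
force: [-10.2, -3.1, 0.7]
width: 0.34
gripper_force: 63.7
```

Dropping with little resistance; continue down, easing outward along the lever's arc.

```bash

python3 -m inch '[[[-0.04,-0.02,-0.15,0],[0,0,0,0]]]'
python3 -m inch '[[[-0.04,-0.02,-0.15,0],[0,0,0,0]]]'
```

```text
time: 10.07
position: [0.4662, -0.0076, 0.0851]
eef_rot: [0.655, -3.07, 0.0]
force: [-8.6, -5.5, 1.8]
width: 0.334
gripper_force: 63.9
time: 10.23
position: [0.4656, -0.0079, 0.0821]
eef_rot: [0.656, -3.071, -0.0]
force: [-4.2, -4.2, -1.0]
width: 0.335
gripper_force: 63.5
```

```bash

python3 -m inch '[[[-0.04,-0.02,-0.15,0],[0,0,0,0]]]'
python3 -m inch '[[[-0.04,-0.02,-0.15,0],[0,0,0,0]]]'
python3 -m inch '[[[0,0,-0.1,0],[0,0,0,0]]]'
```

```text
time: 10.4
position: [0.465, -0.0082, 0.0791]
eef_rot: [0.656, -3.071, -0.0]
force: [-2.3, -2.6, -2.8]
width: 0.337
gripper_force: 63.3
time: 10.57
position: [0.4644, -0.0086, 0.0764]
eef_rot: [0.656, -3.072, -0.0]
force: [-5.9, -1.8, 0.4]
width: 0.335
gripper_force: 63.5
time: 10.73
position: [0.4645, -0.0089, 0.0751]
eef_rot: [0.656, -3.072, 0.001]
force: [-9.1, -6.0, 11.1]
width: 0.334
gripper_force: 64.8
```

Bottomed out at the original down height. Release and rise.

```bash

python3 -m inch '[[[0,0,0.03,0],[0,0,0,0],[0,0,0,0],[0,0,0,0],[0,0,0,0]]]' 1
python3 -m inch '[[[0,0,0.3,0],[0,0,0.9,0],[0,0,0.9,0],[0,0,0.9,0],[0,0,0.9,0]]]'
python3 -m inch '[[[-0.6,0,0.9,0],[-0.6,0,0.9,0],[-0.6,0,0.9,0],[-0.6,0,0.9,0],[-0.6,0,0,0]]]'
python3 look.py w1
python3 - <<'E'
from h import *
im,d=get_image("top");cv2.imwrite("pics/top1.png",cv2.resize(im[100:300,60:420,::-1],None,fx=2,fy=2))
m=(im.min(2)>150)&(im.max(2).astype(int)-im.min(2)<50)
p=cloud("top",m,d);c=np.array([.6321,.0714]);q=p[:,:2]-c;rr=np.hypot(*q.T)
k=(rr>.1)&(rr<.17)&(p[:,2]>.035)&(p[:,2]<.085);print("lever",k.sum(),p[k].mean(0),np.arctan2(*p[k].mean(0)[1::-1]-c[::-1]) if 0 else np.arctan2(q[k,1].mean(),q[k,0].mean())%6.283)
print(np.c_[rr[k],p[k,2]][::10].round(3).tolist())
E
```

```text
time: 11.15
position: [0.4648, -0.0085, 0.0753]
eef_rot: [-0.657, 3.072, -0.0]
force: [0.2, 0.8, -0.8]
width: 0.99
gripper_force: 0.0
time: 11.57
position: [0.4646, -0.0085, 0.1546]
eef_rot: [-0.657, 3.072, -0.0]
force: [0.3, 1.0, -0.3]
width: 0.998
gripper_force: 0.0
time: 11.98
position: [0.405, -0.0087, 0.2289]
eef_rot: [-0.656, 3.068, -0.003]
force: [0.8, -0.2, 0.5]
width: 0.997
gripper_force: 0.0
11.9833 [ 0.4050222  -0.00870389  0.22890282] yaw 1.992 q6 -2.2
580 [0.5482 0.0092 0.1205] [ 4.497e-01 -2.300e-02  1.000e-04]
top 94 [ 0.4556 -0.0124  0.1181] [ 0.46271779 -0.00996454]
side fit [ 0.46543125 -0.00819974]
lever 196 [0.50671754 0.01166012 0.05470833] 3.5860472028062267
[[0.11, 0.053], [0.11, 0.054], [0.114, 0.057], [0.118, 0.054], [0.122, 0.054], [0.127, 0.054], [0.125, 0.055], [0.129, 0.055], [0.133, 0.055], [0.137, 0.054], [0.141, 0.057], [0.145, 0.055], [0.143, 0.058], [0.148, 0.053], [0.152, 0.054], [0.155, 0.058], [0.161, 0.057], [0.16, 0.056], [0.164, 0.054], [0.169, 0.054]]
```

View pics/w1.png

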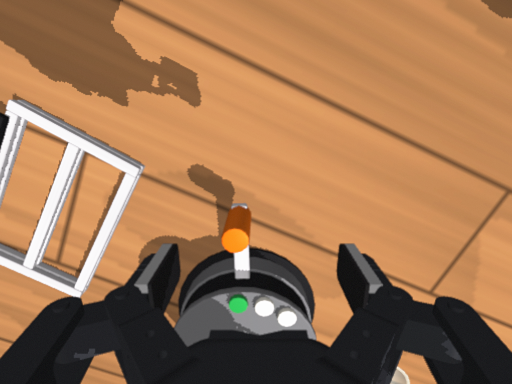

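View pics/top1.png

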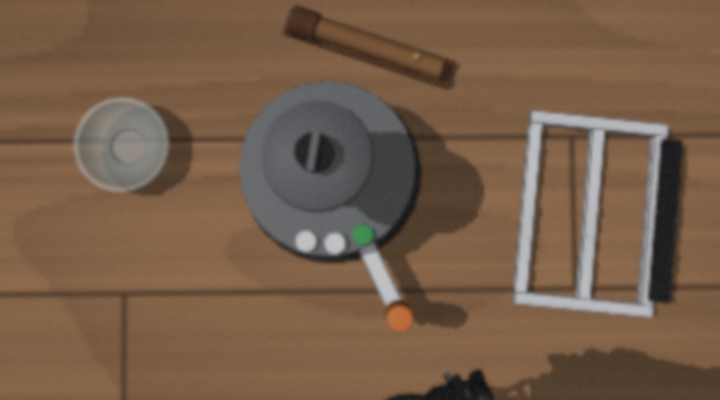

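The wrist view shows the lever under the green marker, with the knob at (237,235) and green at (238,303). The top crop agrees: the lever runs out past green (363,235) to the knob at (400,318). The lever top is at 0.0547 m, the same as when it was parked fully down. The ashtray and stand look untouched, so I'll sign off.

```bash
python3 -c "from bench import ticket;print(ticket.sign_off())"
```

```text
the job is handed in; nothing more can be done
None
```

The lever is fully down in the notch at the green marker, the knob is released, the ashtray and stand look unmoved, and I handed the job in at about 12 s; no verdict came back.

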